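# Pack the bud bottles into the sample case and shut it

## Task

Finish packing the wooden sample case: stand the fallen bottle up on the table and let go of it, so that it can be taken again by the neck; load it and the two bottles that stand near the case (not the row at the far edge) upright into the three empty cells, one per cell, in any order. Then gently shut the lid fully. Do not knock over the standing or the packed bottles, and leave the other things on the table where they are.

Things in the scene. Friction and masses are not known exactly. Their poses are not given: they have to be found in the camera images.
- case: sample case of light birch ply, fixed on the table, 122 (x) x 179 (y) x 70 mm high without its lid. Walls and floor 6 mm thick; inside, 4 mm dividers 50 mm high above the floor part it into 2 (along x) by 3 (along y) square cells, 53 mm wide, 57 mm from centre to centre. Origin: centre of its underside; the hinge is along its +x side, the robot sees the -x side; z up
- hinge_line (a point): middle of the lid's hinge line, on the top edge of the case's +x wall, 70 mm above the table; the hinge turns about the case's y axis
- lid (a joint): angle of the lid in rad: 0 shut flat on the rim, about 1.9 as it starts, open and leaning back past upright. The lid is an upside-down tray 122 x 179 x 50 mm with 6 mm walls (44 mm deep inside, felt lined), its stiff hinge holds it at any angle; about 4 N at its front edge moves it. Shut, its top is 120 mm above the table
- lid_lip (a point): outer edge of the steel thumb lip (60 mm wide, 4 mm thick, standing out 14 mm from the lid's front wall, 6 mm from the rim); on top when the lid is open, at the front when shut
- lid_top_front (a point): middle of the front edge of the lid's outer top face
- packed_1: slip-cast white bud bottle, round, 98 mm tall: body 0 to 46 mm up, at most 47 mm across at the belly; slim neck from there to the top, 20 mm across. Origin: centre of its underside; z runs up through the neck. Stands in one of the six cells of the case at the start; which one varies.
- packed_2: slip-cast white bud bottle, round, 98 mm tall: body 0 to 46 mm up, at most 46 mm across at the belly; slim neck from there to the top, 20 mm across. Origin: centre of its underside; z runs up through the neck. Stands in one of the six cells of the case at the start; which one varies.
- packed_3: slip-cast white bud bottle, round, 103 mm tall: body 0 to 48 mm up, at most 48 mm across at the belly; slim neck from there to the top, 21 mm across. Origin: centre of its underside; z runs up through the neck. Stands in one of the six cells of the case at the start; which one varies.
- bottle_a: slip-cast white bud bottle, round, 104 mm tall: body 0 to 49 mm up, at most 49 mm across at the belly; slim neck from there to the top, 22 mm across. Origin: centre of its underside; z runs up through the neck. Stands upright on the table at the start.
- bottle_b: slip-cast white bud bottle, round, 106 mm tall: body 0 to 50 mm up, at most 50 mm across at the belly; slim neck from there to the top, 22 mm across. Origin: centre of its underside; z runs up through the neck. Stands upright on the table at the start.
- fallen: slip-cast white bud bottle, round, 102 mm tall: body 0 to 48 mm up, at most 48 mm across at the belly; slim neck from there to the top, 21 mm across. Origin: centre of its underside; z runs up through the neck. Lies on its side on the table at the start, axis level, 21 mm up, neck pointing roughly towards the robot.
- bangle: cream oval bangle lying flat on the table, 76 x 94 x 31 mm; bystander. Origin: centre of its underside
- trivet: small black star-shaped trivet lying flat, 66 x 66 x 13 mm; bystander. Origin: centre of its underside
- tree: small black tree figure standing on the table, 26 x 34 x 66 mm; bystander. Origin: centre of its underside
- cell_1 (a point): centre of the floor of a cell, 6 mm above the case's underside: front (-x) row, left (+y); axes as the case's
- cell_2 (a point): centre of the floor of a cell, 6 mm above the case's underside: front (-x) row, middle; axes as the case's
- cell_3 (a point): centre of the floor of a cell, 6 mm above the case's underside: front (-x) row, right (-y); axes as the case's
- cell_4 (a point): centre of the floor of a cell, 6 mm above the case's underside: back (+x, hinge) row, left (+y); axes as the case's
- cell_5 (a point): centre of the floor of a cell, 6 mm above the case's underside: back (+x, hinge) row, middle; axes as the case's
- cell_6 (a point): centre of the floor of a cell, 6 mm above the case's underside: back (+x, hinge) row, right (-y); axes as the case's
Things that resemble listed ones, but are neither listed nor needed, are in the scene too. What is shaped like the bottle_b but orange is not meant. Leave any green look-alike of the bottle_a alone.

How it is judged:
By the outcome, as a careful person would: the job done as asked, in the order asked, and still so for the second after the job is handed in, with the robot touching nothing.
It also fails if it takes over 72 s, if anything falls off the work surface, if the arm or the gripper's body presses on something with over 40 N, if the wrist force passes 120 N, or if a joint passes its speed limit or range.

## Robot

A 6-joint arm with a two-finger parallel gripper is mounted at the origin on a cart in front of the work surface, level with it; the furniture and walls round the work are solid. World frame = base frame: x ahead of the robot, y to its left, z up, the work surface at z = 0. Lengths are in m, angles in rad, forces in N, time in s.
With the tool pointing down it reaches from about 0.275 to 0.725 m from the base axis. Payload 5.6 kg.
Tool frame: the origin (TCP) lies between the finger pads; the fingertips stand 17 mm ahead of it and the grasp point (between the pads) lies 2 mm behind it (tip_extent is the distance from the TCP to the fingertips, in m); z points along the fingers, y is the line along which they close (so a half turn about z gives the same grasp; the last joint's range is limited). The gripper opens to 85 mm and grips with 20 to 120 N. Pads are 22 mm wide; open, the fingers measure 114 mm over their backs; the gripper's body (76 mm by 85 mm) begins 54 mm behind the grasp point. The pads swing forward as they close: fully open they stand 13 mm farther back than shut.
Start: joints at [1.613, 0.255, 0.108, 0, -1.424, -0.285], TCP at [0.132, 0.534, 0.248] pointing down, gripper open.
Joint ranges: [-2.95, 2.95], [-1.21, 1.97], [-1.09, 1.5], [-2.87, 1.71], [-2.94, -0.07], [-3.05, 3.05]. Speed limits (rad/s): [2.57, 2.57, 3.14, 3.14, 3.14, 3.14].

## Interface

Orientations are given as a unit quaternion [w, x, y, z].
In Python, from plant import read_state, camera, camera_info, job_done, look_for, place_of, tip_extent gives the robot as it stands.
- The arm moves only by the shell command python3 -m jog 'ROWS' [FORCE]. ROWS is text: rows parted by semicolons, each of 7 numbers parted by spaces: the turn, a rotation vector about the world's x, y, z in rad, then the shift along the world's x, y, z in m, then the opening, from 0 (shut) to 1 (fully open). A call has 1 to 10 rows; each row shifts and turns the commanded pose from where the row before left it; what a row does not reach is not made up. A row lasts 1/10 s, in which the tool goes at most 50 mm and 8.59 degrees, less where a joint would pass 70% of its speed; a pose out of reach is approached as far as the arm can. A call is refused whole if a number of a shift passes 0.05 or a number of a turn 0.15, either way. A call with a gripper value outside its range is refused whole. The fingers move at their own pace and stop on an object; FORCE is the grip in N (left out, the last holds). Time passes only in rows, so rows that do not move let the fingers close. It gives the time, the measured TCP pose, the force, the opening and the grip force at its end, in the units of the state.
- read_state(): the state, without advancing time (a new reading comes with each control period).
- camera(name): name is "side" or "top" or "wrist"; returns (picture, depth): 420x560x3 uint8, red, green, blue; 420x560 float32, m along the optical axis (not along the pixel's ray), 0 where there is no reading.
- camera_info(name): a dict with "fx", "fy", "cx", "cy" (pixels), "view" (4x4, takes a point from world to camera coordinates); the wrist camera has in their place "hand_eye" (4x4, takes a point from camera to tool coordinates, whose origin is the TCP and whose axes are the flange's). Camera axes: x right, y up, looking along -z (the intrinsics and any distortion apply to the point x, -y, -z); pixel columns grow to the right and rows downward; lengths in m; the calibration is good to about 2 mm. A picture is of the moment at which its call begins: read the wrist's pose just before it. camera_info takes no time and is no camera call.
- job_done(): hands the job in; it is judged then, once.
Trained networks look in the newest picture that a camera, given by its name, has taken for a name from the list of things; names that differ only in an ending like _2 or _b are one class to them, and where a whole thing is asked for, a point or a joint stands for the part that bears it (a point fixed in the world has none). Each returns a list of dicts, best first, with "confidence" (0 to 1); they miss things now and then, are a little off and sometimes report something else, mostly with a low value. They report only what shows in the picture. A call takes as long as a camera call. They do not tell look-alikes from the thing itself.
- look_for(camera, label): "box" ([centre column, centre row, width, height] in pixels, round what is visible of it).
- place_of(camera, label): "uv" ([column, row] in pixels: a listed point, or the origin of a listed thing).
The state is a dict: "time": time; "joints": joint angles; "qvel": joint speeds; "joint_efforts": joint torques, N m; "tcp_pos": TCP position; "eef_rot": TCP orientation; "wrist_force": force on the tool from outside, world axes, zero at the start; "moment": the same for the moment, N m; "finger_gap": finger opening in m; "finger_force": force on a finger pad.
Only numpy, scipy, OpenCV 4.12 (cv2) and the standard library are available. Lean on these libraries where they do the work, as an engineer would, in place of code of your own. Each camera call takes 0.05 s, during which the arm holds its last target. There are 200 camera calls.

## Working session

There is one attempt and no reset: what is moved stays moved. The work goes in short steps, Python scripts to look and compute and a shell command to move; the robot and the scene stay as the last step left them, time stands still between calls to the robot, and variables do not carry over. Pictures are saved under pics/ and viewed, at most 10 in all, crops included, and the job is handed in when it is done.

```bash
ls; mkdir -p pics; cat > h.py <<'E'
import numpy as np, cv2
from plant import *
from scipy.spatial.transform import Rotation as R
def T_wc(name, st=None):
    i=camera_info(name)
    if name!='wrist': return np.linalg.inv(np.array(i['view'])),i
    st=st or read_state(); q=st['eef_rot']; T=np.eye(4)
    T[:3,:3]=R.from_quat([q[1],q[2],q[3],q[0]]).as_matrix(); T[:3,3]=st['tcp_pos']
    return T@np.array(i['hand_eye']),i
def cloud(name,d,st=None):
    T,i=T_wc(name,st); v,u=np.mgrid[0:420,0:560]
    p=np.stack([(u-i['cx'])/i['fx']*d,-(v-i['cy'])/i['fy']*d,-d],-1)
    return p@T[:3,:3].T+T[:3,3]
def ray_z(name,uv,z,st=None):
    T,i=T_wc(name,st); r=T[:3,:3]@np.array([(uv[0]-i['cx'])/i['fx'],-(uv[1]-i['cy'])/i['fy'],-1])
    return T[:3,3]+r*(z-T[2,3])/r[2]
E
python3 - <<'E'
from h import *
print(camera_info('top')); print({k:v for k,v in camera_info('side').items()}); print(camera_info('wrist')); print(read_state())
for n in ('top','side'):
    im,d=camera(n); cv2.imwrite(f'pics/{n}0.png',im[:,:,::-1]); np.save(f'pics/{n}0.npy',d)
    for l in ('case','bottle_a','fallen','packed_1','bangle','trivet','tree'):
        for b in look_for(n,l):
            if b['confidence']>.3: print(n,l,np.round(b['box']),round(b['confidence'],2))
    for l in ('case','bottle_a','fallen','packed_1','cell_1','cell_3','cell_4','cell_6','hinge_line','lid_lip'):
        for b in place_of(n,l):
            z={'case':0,'hinge_line':.07}.get(l,0.006 if l[:4]=='cell' or l=='packed_1' else 0)
            if b['confidence']>.3: print(n,'pt',l,np.round(b['uv']),round(b['confidence'],2),np.round(ray_z(n,b['uv'],z),3))
E
```

```text
pics
{'fx': 385.18681047972984, 'fy': 385.18681047972984, 'cx': 277.1375455254791, 'cy': 207.1530494789195, 'view': array([[ 0.00550883, -0.99997983, -0.00315993, -0.01628386],
       [ 0.98178722,  0.00480845,  0.18992297, -0.57396679],
       [-0.18990395, -0.00414863,  0.98179391, -1.00767793],
       [ 0.        ,  0.        ,  0.        ,  1.        ]])}
{'fx': 385.5168078480491, 'fy': 385.5168078480491, 'cx': 283.08388213355073, 'cy': 210.5981596135499, 'view': array([[ 0.22298795, -0.97481486, -0.00351562, -0.16208548],
       [ 0.74986803,  0.16922497,  0.63957864, -0.47226727],
       [-0.62287584, -0.14525458,  0.76871763, -0.76052917],
       [ 0.        ,  0.        ,  0.        ,  1.        ]])}
{'fx': 373.328004963987, 'fy': 373.328004963987, 'cx': 273.6398111279805, 'cy': 212.52085357236436, 'hand_eye': array([[-8.82256813e-05,  9.51902579e-01,  3.06400834e-01,
         7.85305769e-02],
       [ 9.99999833e-01,  2.59217991e-04, -5.17376555e-04,
        -1.02639464e-03],
       [-5.71916686e-04,  3.06400738e-01, -9.51902443e-01,
        -1.25039860e-01],
       [ 0.0000
[... 4724 characters left out ...]
6 [0.475 0.038 0.006]
side pt cell_4 [232. 232.] 0.85 [0.52  0.1   0.006]
side pt cell_4 [228. 251.] 0.83 [0.456 0.091 0.006]
side pt cell_4 [254. 238.] 0.8 [0.515 0.034 0.006]
side pt cell_4 [214. 227.] 0.73 [0.526 0.159 0.006]
side pt cell_4 [208. 243.] 0.72 [0.47  0.154 0.006]
side pt cell_6 [249. 249.] 0.96 [0.475 0.038 0.006]
side pt cell_6 [232. 232.] 0.85 [0.52  0.1   0.006]
side pt cell_6 [228. 251.] 0.83 [0.456 0.091 0.006]
side pt cell_6 [254. 238.] 0.8 [0.515 0.034 0.006]
side pt cell_6 [214. 227.] 0.73 [0.526 0.159 0.006]
side pt cell_6 [208. 243.] 0.72 [0.47  0.154 0.006]
side pt hinge_line [235. 210.] 0.92 [0.55  0.095 0.07 ]
side pt lid_lip [237. 162.] 0.63 [0.806 0.176 0.   ]
```

```bash
python3 - <<'E'
import cv2
a=cv2.imread('pics/top0.png')[140:300,110:450]; b=cv2.imread('pics/side0.png')[140:310,110:450]
cv2.imwrite('pics/v1.png',cv2.resize(a,(800,376),interpolation=cv2.INTER_CUBIC)); cv2.imwrite('pics/v2.png',cv2.resize(b,(800,400),interpolation=cv2.INTER_CUBIC))
E
```

```text
(no output)
```

View pics/v1.png

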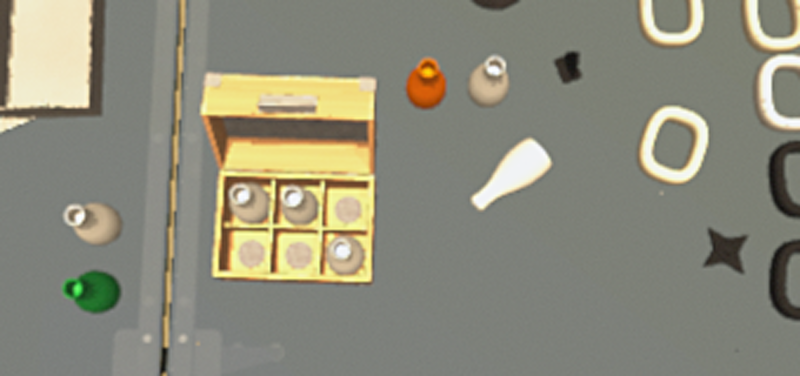

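View pics/v2.png

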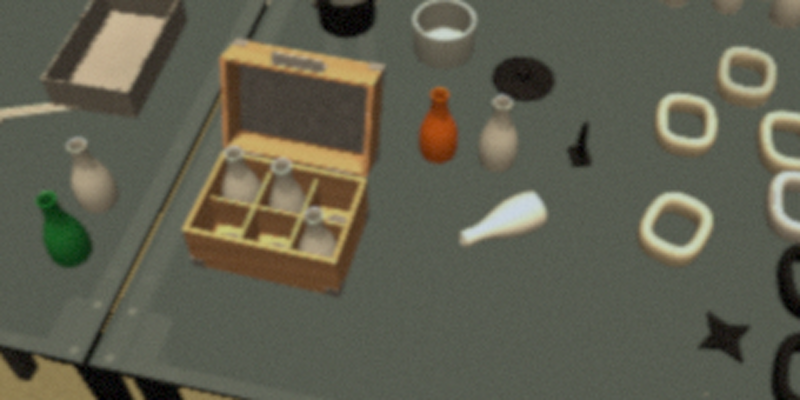

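The pictures show the packed bottles in the back-left, back-middle and front-right cells, so cells 1, 2 and 6 are empty (top picture about 216,245 / 236,248 / 257,229). The two white bottles to load stand at top pixels (150,237) and (317,177), next to the green and orange look-alikes, and the fallen one lies at (328,212) with its neck towards the robot and the left.

```bash
python3 - <<'E'
from h import *
for n in ('top','side'):
    d=np.load(f'pics/{n}0.npy'); P=cloud(n,d); im=cv2.imread(f'pics/{n}0.png')
    ok=d>0; z=P[...,2]
    print(n,'table z',np.round(np.percentile(z[ok&(np.abs(P[...,0]-.4)<.05)&(np.abs(P[...,1]+.05)<.05)],[5,50,95]),4))
    for nm,c in (('a',(.502,.337)),('b',(.668,-.12)),('grn',(.416,.335)),('org',(.67,-.056)),('p4',(.52,.155)),('p5',(.515,.1)),('p3',(.465,.04))):
        m=ok&(np.hypot(P[...,0]-c[0],P[...,1]-c[1])<.04)
        t=m&(z>.092); b=m&(z>.015)&(z<.045)
        print(nm,t.sum(),np.round(P[t].mean(0),4) if t.any() else '', 'zmax',np.round(z[m].max(),3),'body',np.round((P[b].min(0)+P[b].max(0))/2,4) if b.any() else '')
    m=ok&(z>.058)&(z<.076)&(P[...,0]>.42)&(P[...,0]<.58)&(np.abs(P[...,1]-.1)<.11)
    print('rim',m.sum(),cv2.minAreaRect(P[m][:,:2].astype(np.float32)*1000))
    m=ok&(z>.012)&(z<.06)&(np.hypot(P[...,0]-.57,P[...,1]+.16)<.08)
    Q=P[m]; c=Q.mean(0); w,V=np.linalg.eigh(np.cov((Q-c)[:,:2].T)); ax=V[:,1]; 
    if ax[0]>0: ax=-ax
    s=(Q-c)[:,:2]@ax; print('fallen',m.sum(),np.round(c,4),'neckdir',np.round(ax,3),np.degrees(np.arctan2(ax[1],ax[0])),np.round(s.min(),4),np.round(s.max(),4))
    for a in np.arange(-.05,.06,.01):
        k=np.abs(s-a)<.005; q=(Q-c)[k][:,:2]@np.array([-ax[1],ax[0]])
        if k.any(): print('  ',round(a,3),k.sum(),np.round([q.min(),q.max(),Q[k][:,2].max()],4))
    m=ok&(z>.085)&(P[...,0]>.54)&(P[...,0]<.68)&(P[...,1]>0)&(P[...,1]<.2)
    Q=P[m]; print('lid',Q.min(0).round(3),Q.max(0).round(3))
    m=ok&(z>.10)&(np.hypot(P[...,0],P[...,1])<.85); 
E
```

```text
top table z [-0.0028  0.0005  0.0039]
a 43 [0.4986 0.3389 0.1018] zmax 0.107 body [0.4977 0.3354 0.0301]
b 40 [ 0.6727 -0.1291  0.1026] zmax 0.109 body [ 0.6674 -0.128   0.0297]
grn 43 [0.4183 0.3359 0.1015] zmax 0.111 body [0.417  0.3316 0.0305]
org 41 [ 0.6698 -0.0524  0.1033] zmax 0.111 body [ 0.6613 -0.0526  0.0308]
p4 42 [0.5225 0.1567 0.1057] zmax 0.113 body [0.5203 0.1503 0.0299]
p5 33 [0.5215 0.0996 0.1029] zmax 0.107 body [0.517  0.1034 0.03  ]
p3 30 [0.4636 0.0444 0.1032] zmax 0.109 body [0.4591 0.0406 0.0303]
rim 1323 ((506.4892578125, 99.39445495605469), (179.4842529296875, 150.50820922851562), 88.4841537475586)
fallen 455 [ 0.561  -0.157   0.0362] neckdir [-0.636  0.772] 129.48413406312636 -0.0431 0.0583
   -0.04 42 [-0.0214  0.0206  0.0466]
   -0.03 56 [-0.0231  0.0217  0.0497]
   -0.02 61 [-0.0242  0.0224  0.05  ]
   -0.01 60 [-0.0228  0.0227  0.0476]
   0.0 54 [-0.0222  0.02    0.0463]
   0.01 51 [-0.0192  0.0186  0.0434]
   0.02 40 [-0.0141  0.0139  0.04  ]
   0.03 29 [-0.0113  0.0109  0.0362]
   0.04 24 [-0.0097  0.0083  0.0321]
   0.05 23 [-0.0093  0.0091  0.0336]

[... 491 characters left out ...]
029 0.0303]
p3 48 [0.464  0.0424 0.0999] zmax 0.105 body [0.461  0.0397 0.03  ]
rim 1278 ((506.31231689453125, 98.5063247680664), (180.4884490966797, 150.06307983398438), 88.49134063720703)
fallen 457 [ 0.5563 -0.1605  0.0325] neckdir [-0.554  0.833] 123.62471114564195 -0.045 0.0579
   -0.04 46 [-0.0277  0.0117  0.0459]
   -0.03 54 [-0.0276  0.0145  0.0451]
   -0.02 57 [-0.0262  0.0145  0.046 ]
   -0.01 61 [-0.0278  0.0168  0.0459]
   0.0 57 [-0.0223  0.0139  0.0444]
   0.01 50 [-0.0214  0.0132  0.0409]
   0.02 36 [-0.0144  0.0103  0.0365]
   0.03 32 [-0.0114  0.0074  0.0329]
   0.04 25 [-0.0097  0.0069  0.0321]
   0.05 26 [-0.0096  0.009   0.0316]
lid [0.558 0.004 0.085] [0.646 0.186 0.199]
```

```bash
python3 -m jog '0 0 -.1 .025 -.041 0 1;0 0 -.1 .025 -.041 0 1;0 0 -.1 .025 -.041 0 1;0 0 -.1 .025 -.041 0 1;0 0 -.1 .025 -.041 0 1;0 0 -.1 .025 -.041 0 1;0 0 -.037 .025 -.041 0 1;0 0 0 .025 -.041 0 1;0 0 0 .025 -.041 0 1;0 0 0 .025 -.041 0 1' 40
python3 -m jog '0 0 0 .025 -.041 0 1;0 0 0 .025 -.041 0 1;0 0 0 .025 -.041 0 1;0 0 0 .025 -.041 0 1;0 0 0 .025 -.041 0 1;0 0 0 .025 -.041 0 1;0 0 0 0 0 0 1;0 0 0 0 0 0 1'
cat > fal.py <<'E'
from h import *
st=read_state(); print(st['time'],st['tcp_pos'].round(4),st['joints'].round(2))
im,d=camera('wrist'); cv2.imwrite('pics/w_fal.png',im[:,:,::-1]); P=cloud('wrist',d,st); z=P[...,2]
m=(d>0)&(z>.012)&(z<.06)&(np.hypot(P[...,0]-.56,P[...,1]+.155)<.085)
Q=P[m]; c=Q.mean(0); w,V=np.linalg.eigh(np.cov((Q-c)[:,:2].T)); ax=V[:,1]; ax=-ax if ax[0]>0 else ax
s=(Q-c)[:,:2]@ax; print(m.sum(),c.round(4),ax.round(3),np.degrees(np.arctan2(ax[1],ax[0])),s.min().round(4),s.max().round(4))
for a in np.arange(-.05,.06,.01):
    k=np.abs(s-a)<.005; q=(Q-c)[k][:,:2]@np.array([-ax[1],ax[0]])
    if k.any(): print(round(a,3),k.sum(),np.round([q.min(),q.max(),np.percentile(Q[k][:,2],97)],4))
k=(d>0)&(np.abs(z)<.01); print('table',np.median(z[k]))
E
python3 fal.py
```

```text
time: 2.8
tcp_pos: [0.3828, 0.1221, 0.2488]
eef_rot: [-0.001, 0.905, -0.426, 0.0]
wrist_force: [1.8, 1.2, -0.5]
finger_gap: 0.0854
finger_force: 0.0
time: 3.6
tcp_pos: [0.5323, -0.1231, 0.2475]
eef_rot: [0.0, 0.904, -0.427, -0.001]
wrist_force: [-0.6, -0.1, 0.4]
finger_gap: 0.0857
finger_force: 0.0
3.6 [ 0.5323 -0.1231  0.2475] [ 0.06  0.25  0.1  -0.   -1.42  0.63]
4314 [ 0.5658 -0.1583  0.0362] [-0.638  0.77 ] 129.64389959708862 -0.0393 0.0631
-0.04 260 [-0.0221  0.022   0.0434]
-0.03 627 [-0.0233  0.023   0.0441]
-0.02 649 [-0.0235  0.0231  0.0448]
-0.01 610 [-0.0237  0.0234  0.0445]
0.0 541 [-0.023   0.0225  0.0433]
0.01 439 [-0.0206  0.0198  0.0408]
0.02 343 [-0.0171  0.0172  0.0378]
0.03 255 [-0.0127  0.0127  0.0337]
0.04 208 [-0.01    0.0099  0.0314]
0.05 209 [-0.0093  0.009   0.0304]
table -0.0005291371496113917
```

```bash
python3 -m jog '-.116 -.0955 0 .0015 .0035 -.025 1;-.116 -.0955 0 0 0 -.025 1;-.116 -.0955 0 0 0 -.025 1;-.116 -.0955 0 0 0 -.025 1;-.116 -.0955 0 0 0 -.025 1;0 0 0 0 0 -.03 1;0 0 0 0 0 -.03 1;0 0 0 0 0 -.02 1;0 0 0 0 0 -.018 1;0 0 0 0 0 0 1'; python3 -c "
from h import *
print(read_state()['joints'].round(2))"
python3 -m jog '0 0 0 0 0 0 0;0 0 0 0 0 0 0;0 0 0 0 0 0 0;0 0 0 0 0 0 0;0 0 0 0 0 0 0;0 0 0 0 0 0 0' 40
```

```text
time: 4.65
tcp_pos: [0.5367, -0.1373, 0.0613]
eef_rot: [0.14, 0.858, -0.419, 0.264]
wrist_force: [0.6, 0.0, -0.2]
finger_gap: 0.0854
finger_force: 0.0
[ 0.09  0.24 -0.93  1.47 -0.52 -0.79]
time: 5.25
tcp_pos: [0.5384, -0.1377, 0.0629]
eef_rot: [0.14, 0.857, -0.419, 0.265]
wrist_force: [0.4, -0.6, 0.1]
finger_gap: 0.0003
finger_force: 0.0
```

```bash
python3 -c "
from h import *
st=read_state(); T,_=T_wc('top')
q=st['eef_rot']; M=R.from_quat([q[1],q[2],q[3],q[0]]).as_matrix()
n=np.array([-.638,.77,0]); l=np.array([.77,.638,0])
print(M.round(3)); print('d along -n',-M[:,2]@n,'lat',M[:,2]@l,'z',M[2,2]); print('y: ',M[:,1]@l,M[:,1]@n,M[2,1]); print(st['tcp_pos'].round(4),st['joints'].round(3))
from scipy.spatial.transform import Rotation as R
D=np.array([[-.0,0,0]])
Y=-l; Z=-.682*n-.732*np.array([0,0,1]); X=np.cross(Y,Z); W=np.stack([X,Y,Z],1); print('to target a=.75',R.from_matrix(W@M.T).as_rotvec().round(3))
a=.55; Z=-np.sin(a)*n-np.cos(a)*np.array([0,0,1]); X=np.cross(Y,Z); W=np.stack([X,Y,Z],1); print('to target a=.55',R.from_matrix(W@M.T).as_rotvec().round(3))
"
```

```text
[[ 0.508 -0.793  0.337]
 [-0.645 -0.609 -0.462]
 [ 0.572  0.017 -0.82 ]]
d along -n 0.5709911287194159 lat -0.035056324946228776 z -0.8201962310502336
y:  -0.9991483241543714 0.03680870120635531 0.017081047792674303
[ 0.5384 -0.1377  0.0629] [ 0.09   0.239 -0.927  1.465 -0.516 -0.788]
to target a=.75 [-0.1   -0.101  0.038]
to target a=.55 [0.057 0.023 0.036]
```

```bash
python3 -m jog '.007 -.002 .012 -.0015 .006 .006 1;.007 -.002 .012 -.0015 .006 .006 1;.006 -.001 .013 -.0015 .0057 0 1;0 0 0 0 0 0 1;0 0 0 0 0 0 1;0 0 0 0 0 -.015 1;0 0 0 0 0 -.015 1;0 0 0 0 0 -.01 1;0 0 0 0 0 0 1'; python3 -c "
from h import *
st=read_state();q=st['eef_rot']; M=R.from_quat([q[1],q[2],q[3],q[0]]).as_matrix()
n=np.array([-.638,.77,0]); l=np.array([.77,.638,0])
print('d along -n',-M[:,2]@n,'lat',M[:,2]@l,'z',M[2,2],'y: ',M[:,1]@l,M[:,1]@n,M[2,1]); print(st['tcp_pos'].round(4),st['joints'].round(3))"
```

```text
time: 6.15
tcp_pos: [0.5325, -0.1214, 0.0332]
eef_rot: [0.126, 0.865, -0.408, 0.264]
wrist_force: [-0.2, 0.1, 0.6]
finger_gap: 0.0852
finger_force: 0.0
d along -n 0.5591485798486032 lat -0.005025109034475777 z -0.8290416776605785 y:  -0.9999586266322884 0.0038230155507615235 0.003482851570288187
[ 0.5325 -0.1214  0.0332] [ 0.016  0.269 -0.977  1.713 -0.46  -0.963]
```

```bash
python3 -m jog '.04 .033 0 .001 .0005 0 1;.04 .033 0 .001 .0005 0 1;.035 .029 0 0 0 0 1;0 0 0 0 0 -.004 1;0 0 0 0 0 -.0035 1;0 0 0 0 0 0 1'; python3 -c "
from h import *
st=read_state();q=st['eef_rot']; M=R.from_quat([q[1],q[2],q[3],q[0]]).as_matrix()
n=np.array([-.638,.77,0]); l=np.array([.77,.638,0])
print('d along -n',-M[:,2]@n,'lat',M[:,2]@l,'z',M[2,2],'y: ',M[:,1]@l,M[:,1]@n,M[2,1]); print(st['tcp_pos'].round(4),st['joints'].round(3))"
```

```text
time: 6.75
tcp_pos: [0.5362, -0.1187, 0.0276]
eef_rot: [0.095, 0.883, -0.414, 0.2]
wrist_force: [0.1, -0.7, -0.2]
finger_gap: 0.0854
finger_force: 0.0
d along -n 0.43242323168962316 lat -0.0006036931575631224 z -0.9016647449086372 y:  -0.9999671480078737 -0.002494331589122356 0.001865853660336425
[ 0.5362 -0.1187  0.0276] [ 0.126  0.283 -0.874  1.178 -0.407 -0.531]
```

```bash
python3 -m jog '0 0 0 -.0015 -.0015 -.002 1;0 0 0 0 0 0 1;0 0 0 0 0 0 0;0 0 0 0 0 0 0;0 0 0 0 0 0 0;0 0 0 0 0 0 0;0 0 0 0 0 0 0' 40
```

```text
time: 7.45
tcp_pos: [0.5345, -0.1205, 0.0256]
eef_rot: [0.095, 0.883, -0.415, 0.2]
wrist_force: [-0.8, -0.4, 0.8]
finger_gap: 0.0198
finger_force: 40.3
```

```bash
cat > chk.py <<'E'
from h import *
import sys
az=np.radians(float(sys.argv[1])); st=read_state();q=st['eef_rot']; M=R.from_quat([q[1],q[2],q[3],q[0]]).as_matrix()
n=np.array([np.cos(az),np.sin(az),0]); l=np.array([n[1],-n[0],0])
# bottle axis in tool frame: at grasp axis=n0, tool tilt a
print('tilt toward n',np.degrees(np.arctan2(M[:,2]@n,-M[2,2])).round(1),'lat',(M[:,2]@l).round(3),'y.l',(M[:,1]@l).round(4),'yz',M[2,1].round(3),'yaz',np.degrees(np.arctan2(M[1,1],M[0,1])).round(1)); print(st['time'],st['tcp_pos'].round(4),st['joints'].round(2),st['finger_gap'],st['finger_force'])
b=M@np.array([-np.cos(A:=.447),0,-np.sin(A)]); print('bottle axis',b.round(3))
E
python3 -m jog '0 0 .05 0 0 .02 0;0 0 .13 -.02 0 .03 0;0 0 .13 -.02 0 .03 0;0 0 .13 -.02 0 .03 0;0 0 .13 -.02 0 .03 0;0 0 .13 -.02 0 .02 0;0 0 0 0 0 0 0'; python3 chk.py 169.7
python3 -m jog '.0267 .1476 0 0 0 0 0;.0267 .1476 0 0 0 0 0;.0267 .1476 0 0 0 0 0;0 0 0 0 0 0 0';python3 chk.py 169.7
```

```text
time: 8.15
tcp_pos: [0.4569, -0.1242, 0.1606]
eef_rot: [0.038, 0.962, -0.156, 0.221]
wrist_force: [0.9, 0.8, -0.5]
finger_gap: 0.0198
finger_force: 40.4
tilt toward n -25.6 lat -0.065 y.l -0.9899 yz 0.004 yaz -108.4
8.15 [ 0.4569 -0.1242  0.1606] [ 0.21 -0.13 -0.78  0.44 -0.56  0.71] 0.01976626841982192 40.3993034362793
bottle axis [-0.949  0.316 -0.005]
time: 8.55
tcp_pos: [0.4604, -0.1247, 0.1562]
eef_rot: [0.035, 0.987, -0.154, -0.008]
wrist_force: [-0.0, 0.2, -2.1]
finger_gap: 0.0201
finger_force: 40.3
tilt toward n 0.8 lat -0.071 y.l -0.989 yz 0.072 yaz -107.8
8.55 [ 0.4604 -0.1247  0.1562] [ 0.11  0.17 -0.27  0.07 -1.17  1.12] 0.020052171129300817 40.34490644931793
bottle axis [-0.847  0.304  0.435]
```

```bash
python3 -m jog '.0473 .1318 0 0 0 0 0;.0473 .1318 0 0 0 0 0;.0473 .1318 0 0 0 0 0;.0473 .1318 0 -.005 0 0 0;.0473 .1318 0 -.005 0 0 0;.0473 .1318 0 -.005 0 0 0;.0473 .1318 0 -.005 0 0 0;.0473 .1318 0 -.005 0 0 0;0 0 0 0 0 0 0';python3 chk.py 161.6
```

```text
time: 9.45
tcp_pos: [0.4311, -0.1241, 0.1526]
eef_rot: [-0.071, 0.837, -0.113, -0.531]
wrist_force: [0.3, -1.3, -2.8]
finger_gap: 0.0197
finger_force: 40.4
tilt toward n 64.8 lat -0.048 y.l -0.9986 yz 0.001 yaz -105.4
9.45 [ 0.4311 -0.1241  0.1526] [-0.08  0.85  0.44 -0.23 -2.27  1.34] 0.01969266982944926 40.37397265434265
bottle axis [ 0.007 -0.001  1.   ]
```

```bash
python3 - <<'E'
from h import *
im,d=camera('side'); P=cloud('side',d)
cv2.imwrite('pics/v3.png',cv2.resize(im[190:330,240:400,::-1],(640,560),interpolation=cv2.INTER_CUBIC))
m=(d>0)&(np.hypot(P[...,0]-.42,P[...,1]+.124)<.06)&(P[...,2]>.03)&(P[...,2]<.14)
for z in np.arange(.04,.14,.01):
    q=P[m&(np.abs(P[...,2]-z)<.005)]
    if len(q): print(round(z,3),len(q),q.min(0).round(3),q.max(0).round(3),((q.min(0)+q.max(0))/2)[1].round(4))
E
```

```text
0.06 1 [ 0.408 -0.136  0.065] [ 0.408 -0.136  0.065] -0.1359
0.07 28 [ 0.402 -0.148  0.067] [ 0.422 -0.104  0.075] -0.1261
0.08 36 [ 0.401 -0.148  0.075] [ 0.43  -0.105  0.085] -0.1265
0.09 50 [ 0.401 -0.148  0.085] [ 0.43  -0.103  0.095] -0.1258
0.1 63 [ 0.401 -0.147  0.095] [ 0.43  -0.101  0.105] -0.1243
0.11 75 [ 0.403 -0.145  0.105] [ 0.436 -0.104  0.115] -0.1243
0.12 67 [ 0.408 -0.142  0.115] [ 0.433 -0.108  0.125] -0.1251
0.13 36 [ 0.41  -0.136  0.125] [ 0.425 -0.111  0.134] -0.1232
```

View pics/v3.png

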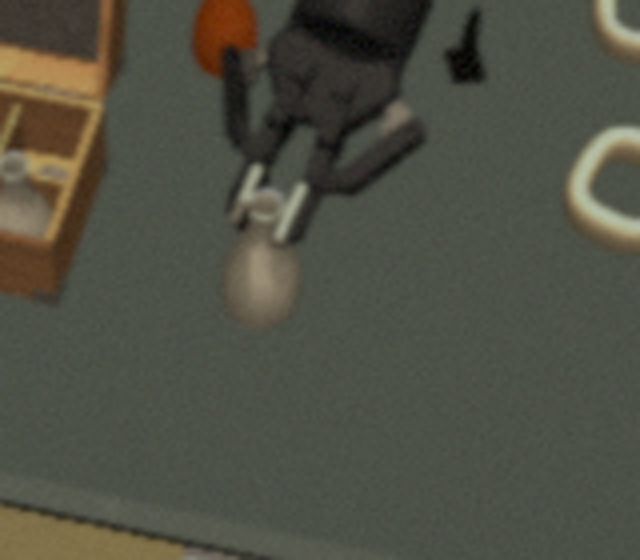

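The picture shows the bottle held upright by the neck, centred near crop (262,260), with its base about 65 mm above the table. I'll lower it now.

```bash
python3 -m jog '0 0 0 0 0 -.025 0;0 0 0 0 0 -.02 0;0 0 0 0 0 -.013 0;0 0 0 0 0 -.002 0;0 0 0 0 0 0 0'; python3 -m jog '0 0 0 0 0 -.003 0;0 0 0 0 0 0 0';python3 -m jog '0 0 0 0 0 -.002 0;0 0 0 0 0 0 0'; python3 chk.py 161.6
```

```text
time: 10.0
tcp_pos: [0.4327, -0.1244, 0.0993]
eef_rot: [-0.071, 0.842, -0.112, -0.524]
wrist_force: [-0.3, -0.8, -1.5]
finger_gap: 0.0196
finger_force: 40.4
time: 10.2
tcp_pos: [0.4327, -0.1243, 0.0957]
eef_rot: [-0.071, 0.841, -0.112, -0.524]
wrist_force: [0.4, -0.2, -0.8]
finger_gap: 0.02
finger_force: 40.4
time: 10.4
tcp_pos: [0.4324, -0.1243, 0.0932]
eef_rot: [-0.072, 0.841, -0.112, -0.525]
wrist_force: [1.2, 0.3, -0.8]
finger_gap: 0.02
finger_force: 40.4
tilt toward n 63.9 lat -0.048 y.l -0.9985 yz -0.003 yaz -105.2
10.4 [ 0.4324 -0.1243  0.0932] [-0.07  0.91  0.4  -0.21 -2.16  1.37] 0.019993091371553688 40.38632333278656
bottle axis [-0.008 -0.001  1.   ]
```

```bash
for i in 1 ; do python3 -m jog '0 0 0 0 0 -.002 0;0 0 0 0 0 0 0'; python3 -m jog '0 0 0 0 0 -.0015 0;0 0 0 0 0 0 0';python3 -m jog '0 0 0 0 0 -.001 0;0 0 0 0 0 0 0'; done | grep -E "tcp|wrist"
```

```text
tcp_pos: [0.4324, -0.1243, 0.091]
wrist_force: [-0.0, -0.4, -1.0]
tcp_pos: [0.4324, -0.1243, 0.0896]
wrist_force: [0.4, 0.3, -1.4]
tcp_pos: [0.4324, -0.1244, 0.0893]
wrist_force: [1.4, 0.8, 4.6]
```

```bash
python3 -m jog '0 0 0 0 0 0 .3;0 0 0 0 0 0 .5;0 0 0 0 0 0 1;0 0 0 0 0 0 1;0 0 0 0 0 0 1;0 0 0 .017 -.006 .009 1;0 0 0 .017 -.006 .009 1;0 0 0 .017 -.006 .009 1;0 0 0 .008 -.003 .04 1;0 0 0 0 0 .04 1' | grep -E "tcp|wrist|gap"; python3 -m jog '-.0442 -.1329 0 0 0 .02 1;-.0442 -.1329 0 0 0 .02 1;-.0442 -.1329 0 -.01 0 .01 1;-.0442 -.1329 0 -.01 .005 0 1;-.0442 -.1329 0 -.01 .005 0 1;-.0442 -.1329 0 -.01 .005 0 1;-.0442 -.1329 0 -.01 0 0 1;-.0442 -.1329 0 -.01 0 0 1;0 0 0 0 0 0 1'; python3 chk.py 161.6
python3 - <<'E'
from h import *
for n in ('top','wrist'):
    st=read_state(); im,d=camera(n); P=cloud(n,d,st); z=P[...,2]; cv2.imwrite(f'pics/c_{n}.png',im[:,:,::-1])
    m=(d>0)&(np.hypot(P[...,0]-.43,P[...,1]+.124)<.05)
    t=m&(z>.088)&(z<.12); b=m&(z>.01)&(z<.08); print(n,t.sum(),P[t].mean(0).round(4),((P[t].max(0)+P[t].min(0))/2).round(4),np.percentile(z[t],95) if t.any() else 0,'body',P[b].mean(0).round(4))
E
```

```text
tcp_pos: [0.4917, -0.1456, 0.1956]
wrist_force: [0.3, -0.3, 0.4]
finger_gap: 0.0854
time: 12.9
tcp_pos: [0.4253, -0.1301, 0.2457]
eef_rot: [0.024, 0.989, -0.146, -0.001]
wrist_force: [-0.1, -0.9, 1.3]
finger_gap: 0.0856
finger_force: 0.0
tilt toward n -0.4 lat -0.048 y.l -0.9985 yz 0.048 yaz -106.8
12.9 [ 0.4253 -0.1301  0.2457] [ 0.1   0.04 -0.17  0.05 -1.37  1.17] 0.08556321867224603 0.0
bottle axis [-0.859  0.281  0.427]<stdin>:5: RuntimeWarning: Mean of empty slice.
  ret = um.true_divide(
Traceback (most recent call last):
ValueError: zero-size array to reduction operation maximum which has no identity
```

```bash
cat > w.py <<'E'
from h import *
import sys
cx,cy=map(float,sys.argv[1:3]); yaz=np.radians(float(sys.argv[3])) if len(sys.argv)>3 else None
zl=float(sys.argv[4]) if len(sys.argv)>4 else .085
st=read_state(); im,d=camera('wrist'); cv2.imwrite('pics/w.png',im[:,:,::-1]); P=cloud('wrist',d,st); z=P[...,2]
m=(d>0)&(np.hypot(P[...,0]-cx,P[...,1]-cy)<.045)
t=m&(z>zl)&(z<.13)
if t.any(): print('top n',t.sum(),'minarea',np.array(cv2.minEnclosingCircle(P[t][:,:2].astype(np.float32))[0]).round(4),'mean',P[t].mean(0).round(4),'zmax',np.percentile(z[t],95).round(4))
b=m&(z>.015)&(z<.05)
if b.any(): c,r=cv2.minEnclosingCircle(P[b][:,:2].astype(np.float32)); print('body circ',np.round(c,4),round(r,4))
q=st['eef_rot']; M=R.from_quat([q[1],q[2],q[3],q[0]]).as_matrix()
if yaz is None: yaz=np.arctan2(M[1,1],M[0,1])
Y=np.array([np.cos(yaz),np.sin(yaz),0]); Z=np.array([0,0,-1.]); W=np.stack([np.cross(Y,Z),Y,Z],1)
print('tcp',st['tcp_pos'].round(4),'turn',R.from_matrix(W@M.T).as_rotvec().round(4),'t',st['time'])
E
python3 w.py .43 -.124 -91.5
```

```text
top n 483 minarea [ 0.4285 -0.1226] mean [ 0.428  -0.1222  0.0976] zmax 0.1024
body circ [ 0.4299 -0.1231] 0.0238
tcp [ 0.4279 -0.1301  0.2464] turn [ 0.0479 -0.0036  0.2667] t 12.95
```

```bash
python3 -m jog '.048 -.0036 0 .0005 .0075 -.03 1;0 0 0 0 0 -.045 1;0 0 0 0 0 -.045 1;0 0 0 0 0 -.03 1;0 0 0 0 0 -.01 1;0 0 0 0 0 0 1' | grep -E "tcp|rot|force"; python3 -c "
from h import *
st=read_state();print(st['tcp_pos'].round(4),st['joints'].round(2))"
```

```text
tcp_pos: [0.4323, -0.123, 0.0848]
eef_rot: [0.0, 0.989, -0.147, -0.005]
wrist_force: [-0.6, -0.7, 0.4]
finger_force: 0.0
[ 0.4323 -0.123   0.0848] [ 0.07  0.19 -0.42 -0.   -0.97  1.21]
```

```bash
python3 -m jog '0 0 0 -.0035 0 .001 1;0 0 0 0 0 0 0;0 0 0 0 0 0 0;0 0 0 0 0 0 0;0 0 0 0 0 0 0;0 0 0 0 0 0 0;0 0 0 0 0 .04 0;0 0 -.144 0 0 .05 0;0 0 -.144 0 0 .05 0;0 0 -.144 0 0 0 0' 40 | grep -E "tcp|gap|force"
python3 -m jog '0 0 -.144 .0093 .0165 0 0;0 0 -.144 .0093 .0165 0 0;0 0 -.144 .0093 .0165 0 0;0 0 -.144 .0093 .0165 0 0;0 0 -.144 .0093 .0165 0 0;0 0 -.144 .0093 .0165 0 0;0 0 -.144 .0093 .0165 0 0;0 0 -.144 .0093 .0165 0 0;0 0 -.144 .0093 .0165 0 0;0 0 -.144 .0093 .0165 0 0' >/dev/null
python3 -m jog '0 0 -.144 0 0 0 0;0 0 -.144 0 0 0 0;0 0 -.144 0 0 0 0;0 0 -.144 0 0 0 0;0 0 -.144 0 0 0 0;0 0 -.144 0 0 0 0;0 0 -.144 0 0 0 0;0 0 0 0 0 0 0;0 0 0 0 0 0 0'; python3 w.py .521 .042 88.5 .3
```

```text
tcp_pos: [0.4319, -0.1236, 0.2339]
wrist_force: [0.3, 0.8, -1.3]
finger_gap: 0.0199
finger_force: 39.4
time: 16.5
tcp_pos: [0.5213, 0.0422, 0.2265]
eef_rot: [0.003, 0.014, 1.0, 0.0]
wrist_force: [-0.0, -0.5, -0.9]
finger_gap: 0.0201
finger_force: 39.3
body circ [0.5158 0.0477] 0.0443
tcp [0.5213 0.0422 0.2265] turn [-0.0009  0.0069  0.0023] t 16.5
```

```bash
python3 - <<'E'
from h import *
st=read_state(); im,d=camera('wrist'); P=cloud('wrist',d,st); np.save('pics/case_w.npy',P); cv2.imwrite('pics/v4.png',im[:,:,::-1])
z=P[...,2]; ok=d>0
k=ok&(P[...,0]>.42)&(P[...,0]<.58)&(P[...,1]>0)&(P[...,1]<.2)
r=k&(z>.063)&(z<.075); print('rim',r.sum(),P[r].min(0).round(4),P[r].max(0).round(4),'zmed',np.median(z[r]).round(4), cv2.minAreaRect(P[r][:,:2].astype(np.float32)*1000))
dv=k&(z>.051)&(z<.060)
for y in (.0714,.1285):
    q=P[dv&(np.abs(P[...,1]-y)<.008)]; print('div y',y,len(q),np.median(q,0).round(4))
q=P[dv&(np.abs(P[...,0]-.4935)<.008)]; print('div x',len(q),np.median(q,0).round(4))
for s,lo,hi in (('right wall',0,.022),('left',.18,.2)):
    q=P[r&(P[...,1]>lo)&(P[...,1]<hi)]; print(s,len(q),np.median(q,0).round(4) if len(q) else '')
q=P[r&(P[...,0]<.445)]; print('front',len(q),np.median(q,0).round(4) if len(q) else '')
E
```

```text
rim 10685 [0.4309 0.0109 0.063 ] [0.58   0.1922 0.075 ] zmed 0.0694 ((506.80499267578125, 101.10213470458984), (179.12857055664062, 147.2447967529297), 88.4920654296875)
div y 0.0714 807 [0.491  0.0729 0.0551]
div y 0.1285 1003 [0.494  0.1293 0.0551]
div x 1525 [0.4936 0.1066 0.0551]
right wall 1236 [0.4778 0.0156 0.0692]
left 1834 [0.4889 0.1863 0.069 ]
front 2420 [0.4364 0.1009 0.0692]
```

View pics/v4.png

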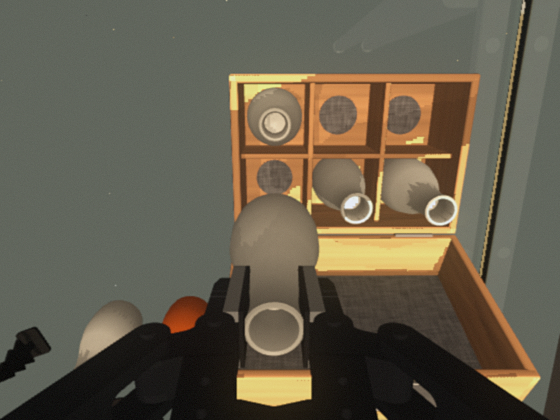

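The wrist picture shows the held bottle's mouth at (274,329), and empty cell 6 at (274,177) just ahead of it, with cells 1 and 2 also empty at (403,115) and (338,115). I'll measure the bottle against the cell in this same view.

```bash
python3 - <<'E'
from h import *
P=np.load('pics/case_w.npy'); z=P[...,2]; st=read_state(); t=st['tcp_pos']; print(t)
v,u=np.mgrid[0:420,0:560]
m=(np.abs(u-274)<32)&(np.abs(v-329)<32)&(z>t[2]+.008)&(z<t[2]+.03)
Q=P[m]; print(m.sum(),np.percentile(z[m],[5,50,95]).round(4))
r=m&(z>np.percentile(z[m],60)-.002); c,rad=cv2.minEnclosingCircle(P[r][:,:2].astype(np.float32)); print('mouth',np.round(c,4),rad,P[r].mean(0))
b=(np.abs(u-275)<50)&(v>190)&(v<265)&(z>.13)&(z<.20)
Q=P[b]; print('body',b.sum(),Q.min(0).round(4),Q.max(0).round(4))
# belly circle fit per slice
from scipy.optimize import least_squares
for zz in (.155,.160,.165,.17,.175):
    q=Q[np.abs(Q[:,2]-zz)<.003][:,:2]
    f=least_squares(lambda p:np.hypot(q[:,0]-p[0],q[:,1]-p[1])-p[2],[.52,.042,.024]); print(zz,len(q),f.x.round(4))
E
```

```text
[0.52135474 0.04218989 0.22665704]
2216 [0.2356 0.2402 0.2459]
mouth [0.5213 0.0434] 0.015406808815896511 [0.52118142 0.04356374 0.24128163]
body 4394 [0.4973 0.0204 0.1421] [0.5278 0.0671 0.2   ]
0.155 149 [0.5218 0.0436 0.0242]
0.16 283 [0.5217 0.0435 0.0241]
0.165 318 [0.5217 0.0435 0.0239]
0.17 331 [0.5217 0.0435 0.0236]
0.175 594 [0.5215 0.0434 0.0227]
```

```bash
python3 -m jog '-.001 .007 .002 -.001 .0003 -.03 0;0 0 0 0 0 -.03 0;0 0 0 0 0 0 0' | grep -E "tcp|wrist"; python3 -m jog '0 0 0 0 0 -.02 0;0 0 0 0 0 -.02 0;0 0 0 0 0 -.02 0;0 0 0 0 0 -.01 0;0 0 0 0 0 0 0'
```

```text
tcp_pos: [0.5176, 0.042, 0.1628]
wrist_force: [-0.7, 0.2, -1.9]
time: 17.4
tcp_pos: [0.5202, 0.0424, 0.0966]
eef_rot: [-0.0, 0.015, 1.0, -0.0]
wrist_force: [0.2, 0.4, 0.3]
finger_gap: 0.02
finger_force: 39.3
```

```bash
python3 -m jog '0 0 0 0 0 -.002 0;0 0 0 0 0 -.002 0;0 0 0 0 0 0 0'; python3 -m jog '0 0 0 0 0 0 .35;0 0 0 0 0 0 .45;0 0 0 0 0 0 .45;0 0 0 0 0 .01 .45;0 0 0 0 0 .03 .45;0 0 0 0 0 .04 .45;0 0 0 0 0 .05 .45;0 0 0 0 0 .02 .45'; python3 w.py .521 .042 88.5 .085
```

```text
time: 17.7
tcp_pos: [0.5208, 0.0426, 0.0934]
eef_rot: [0.001, 0.015, 1.0, 0.0]
wrist_force: [-0.1, -0.4, -1.0]
finger_gap: 0.0202
finger_force: 39.3
time: 18.5
tcp_pos: [0.5222, 0.0424, 0.2491]
eef_rot: [0.005, 0.015, 1.0, 0.001]
wrist_force: [0.0, 0.3, -0.1]
finger_gap: 0.0383
finger_force: 0.0
top n 585 minarea [0.5204 0.0439] mean [0.5205 0.0438 0.1011] zmax 0.1082
body circ [0.5157 0.0478] 0.0442
tcp [0.5222 0.0424 0.2491] turn [-0.0011  0.0093  0.0038] t 18.5
```

```bash
python3 -m jog '-.001 .009 .004 -.0033 .0423 0 .45;0 0 0 -.0033 .0423 0 1;0 0 0 -.0033 .0423 0 1;0 0 0 -.0033 .0423 0 1;0 0 0 -.0033 .0423 0 1;0 0 0 -.0033 .0423 0 1;0 0 0 -.0033 .0423 0 1;0 0 0 0 0 0 1;0 0 0 0 0 0 1'|grep -E "gap|wrist"; python3 w.py .5 .3385 88.5 .09
```

```text
wrist_force: [-0.1, 0.1, -0.3]
finger_gap: 0.0848
top n 468 minarea [0.5001 0.3407] mean [0.5011 0.3407 0.1006] zmax 0.1043
body circ [0.4987 0.3406] 0.0245
tcp [0.497  0.3394 0.2426] turn [ 0.0017 -0.0089 -0.0015] t 19.45
```

```bash
python3 -m jog '.0017 -.009 -.0015 .0028 0 -.03 1;0 0 0 0 0 -.04 1;0 0 0 0 0 -.04 1;0 0 0 0 0 -.03 1;0 0 0 0 0 -.0155 1;0 0 0 0 0 0 1'
```

```text
time: 20.1
tcp_pos: [0.4992, 0.3362, 0.0852]
eef_rot: [-0.002, 0.015, 1.0, -0.001]
wrist_force: [0.8, 0.2, 0.5]
finger_gap: 0.0859
finger_force: 0.0
```

```bash
python3 -m jog '0 0 0 .0005 .0032 .002 1;0 0 0 0 0 0 0;0 0 0 0 0 0 0;0 0 0 0 0 0 0;0 0 0 0 0 0 0;0 0 0 0 0 0 0;0 0 0 0 0 .03 0;0 0 0 0 0 .04 0;0 0 0 0 0 .04 0;0 0 0 0 0 .03 0' 40
python3 -m jog '0 0 0 -.0067 -.0363 0 0;0 0 0 -.0067 -.0363 0 0;0 0 0 -.0067 -.0363 0 0;0 0 0 -.0067 -.0363 0 0;0 0 0 -.0067 -.0363 0 0;0 0 0 0 0 0 0;0 0 0 0 0 0 0'
cat > held.py <<'E'
from h import *
from scipy.optimize import least_squares
import sys
st=read_state(); t=st['tcp_pos']; im,d=camera('wrist'); P=cloud('wrist',d,st); z=P[...,2]
m=(d>0)&(np.hypot(P[...,0]-t[0],P[...,1]-t[1])<.04)&(z<t[2]-.05)&(z>t[2]-.075)
q=P[m]; f=least_squares(lambda p:np.hypot(q[:,0]-p[0],q[:,1]-p[1])-p[2],[t[0],t[1],.024],loss='soft_l1',f_scale=.001)
print('tcp',t.round(4),'held body-tcp',(f.x[:2]-t[:2]).round(4),f.x[2].round(4),m.sum())
k=(d>0)&(P[...,0]>.42)&(P[...,0]<.58)&(P[...,1]>0)&(P[...,1]<.2)
r=k&(z>.064)&(z<.075); dv=k&(z>.052)&(z<.060); yaw=np.radians(-1.5); c=np.array([.4935,.101])
Q=(P[...,:2]-c)@np.array([[np.cos(yaw),-np.sin(yaw)],[np.sin(yaw),np.cos(yaw)]]) # world->case
X,Y=Q[...,0],Q[...,1]
def md(mm,a,v,s): 
    kk=mm&(np.abs(a-v)<.007); return (kk.sum(), (np.median(a[kk])-v).round(4)) if kk.any() else None
print('dx front',md(r&(np.abs(Y)<.08),X,-.058,0),'mid',md(dv,X,0,0)); print('dy right',md(r&(np.abs(X)<.05),Y,-.0865,0),'left',md(r&(np.abs(X)<.05),Y,.0865,0),'d1',md(dv,Y,-.0285,0),'d2',md(dv,Y,.0285,0))
q=st['eef_rot']; M=R.from_quat([q[1],q[2],q[3],q[0]]).as_matrix(); yz=np.radians(88.5)
Yv=np.array([np.cos(yz),np.sin(yz),0]); Z=np.array([0,0,-1.]); print('turn',R.from_matrix(np.stack([np.cross(Yv,Z),Yv,Z],1)@M.T).as_rotvec().round(4))
E
python3 held.py
```

```text
time: 21.1
tcp_pos: [0.5009, 0.3419, 0.232]
eef_rot: [0.001, 0.014, 1.0, 0.001]
wrist_force: [-0.4, 1.4, -0.5]
finger_gap: 0.0206
finger_force: 39.4
time: 21.8
tcp_pos: [0.467, 0.1598, 0.2295]
eef_rot: [0.0, 0.015, 1.0, 0.001]
wrist_force: [0.3, -0.1, -0.6]
finger_gap: 0.0202
finger_force: 39.7
tcp [0.467  0.1598 0.2295] held body-tcp [-0.0008  0.0002] 0.0236 1491
dx front (np.int64(1692), np.float64(-0.0003)) mid (np.int64(766), np.float64(-0.0001))
dy right (np.int64(1008), np.float64(0.0017)) left (np.int64(346), np.float64(0.0004)) d1 (np.int64(805), np.float64(0.0009)) d2 (np.int64(266), np.float64(0.0007))
turn [-0.0012  0.0008  0.003 ]
```

```bash
python3 -m jog '-.001 .001 .003 -.0003 -.001 -.03 0;0 0 0 0 0 -.03 0;0 0 0 0 0 -.02 0;0 0 0 0 0 0 0'|grep -E "tcp|wrist"; python3 -m jog '0 0 0 0 0 -.01 0;0 0 0 0 0 -.015 0;0 0 0 0 0 -.015 0;0 0 0 0 0 -.01 0;0 0 0 0 0 0 0'
```

```text
tcp_pos: [0.4651, 0.1593, 0.1461]
wrist_force: [0.1, -0.3, -0.8]
time: 22.75
tcp_pos: [0.4665, 0.1594, 0.0986]
eef_rot: [-0.001, 0.012, 1.0, -0.001]
wrist_force: [0.4, -0.4, -0.7]
finger_gap: 0.0204
finger_force: 39.6
```

Inside freely. Release, then travel to bottle_b.

```bash
python3 -m jog '0 0 0 0 0 -.0025 0;0 0 0 0 0 -.002 0;0 0 0 0 0 0 0'; python3 -m jog '0 0 0 0 0 0 .35;0 0 0 0 0 0 .45;0 0 0 0 0 0 .45;0 0 0 0 0 .01 .45;0 0 0 0 0 .03 .45;0 0 0 0 0 .04 .45;0 0 0 0 0 .05 .45;0 0 0 0 0 .02 .45'; python3 w.py .4665 .159 88.5 .085
```

```text
time: 23.05
tcp_pos: [0.4675, 0.1596, 0.0956]
eef_rot: [0.001, 0.012, 1.0, 0.0]
wrist_force: [-0.4, -0.4, -0.0]
finger_gap: 0.0209
finger_force: 39.8
time: 23.85
tcp_pos: [0.4685, 0.1596, 0.2508]
eef_rot: [0.004, 0.012, 1.0, 0.001]
wrist_force: [-0.4, 0.1, 0.8]
finger_gap: 0.0383
finger_force: 0.0
top n 647 minarea [0.467  0.1592] mean [0.467  0.1593 0.1023] zmax 0.1102
body circ [0.4666 0.159 ] 0.045
tcp [0.4685 0.1596 0.2508] turn [-0.0029  0.0074 -0.0016] t 23.85
```

```bash
python3 -m jog '-.003 .007 -.002 0 -.047 0 .45;0 0 0 0 -.047 0 .45;0 0 0 0 -.047 0 .45;0 0 0 .01 -.047 0 .45;0 0 0 .04 -.02 0 .7;0 0 0 .04 -.02 0 .7;0 0 0 .04 -.02 0 .7;0 0 0 .04 -.02 0 .7;0 0 0 .033 -.019 0 .7;0 0 0 0 0 0 .7'|grep -E "gap|wrist"; python3 w.py .6725 -.128 88.5 .09
```

```text
wrist_force: [0.1, 0.6, -1.2]
finger_gap: 0.0595
top n 532 minarea [ 0.6728 -0.1267] mean [ 0.6737 -0.1268  0.1017] zmax 0.1063
body circ [ 0.6724 -0.127 ] 0.0247
tcp [ 0.6719 -0.1299  0.2406] turn [ 0.0035 -0.0128  0.0033] t 24.9
```

```bash
python3 -m jog '.0035 -.0128 .003 .001 .0025 -.02 .7;0 0 0 0 0 -.035 .7;0 0 0 0 0 -.035 .7;0 0 0 0 0 -.03 .7;0 0 0 0 0 -.02 .7;0 0 0 0 0 -.01 .7;0 0 0 0 0 0 .7'; python3 held.py | tail -1
```

```text
time: 25.65
tcp_pos: [0.6699, -0.1248, 0.0943]
eef_rot: [0.002, 0.012, 1.0, 0.0]
wrist_force: [-0.0, -0.3, 1.1]
finger_gap: 0.0596
finger_force: 0.0
turn [-0.0002  0.0035 -0.0027]
```

```bash
python3 -m jog '0 0 0 .002 -.0025 -.003 .7;0 0 0 0 0 -.003 .7;0 0 0 0 0 0 0;0 0 0 0 0 0 0;0 0 0 0 0 0 0;0 0 0 0 0 0 0;0 0 0 0 0 0 0;0 0 0 0 0 .03 0;0 0 0 0 0 .04 0;0 0 0 0 0 .04 0' 40
python3 -m jog '0 0 0 0 0 .04 0;0 0 0 -.04 0 0 0;0 0 0 -.04 0 0 0;0 0 0 -.04 .03 0 0;0 0 0 -.04 .03 0 0;0 0 0 -.04 .04 0 0;0 0 0 -.008 .045 0 0;0 0 0 0 .045 0 0;0 0 0 0 .038 0 0;0 0 0 0 0 0 0'
python3 -m jog '0 0 0 0 0 0 0' >/dev/null; python3 held.py
```

```text
time: 26.7
tcp_pos: [0.6722, -0.1276, 0.1992]
eef_rot: [0.001, 0.012, 1.0, 0.0]
wrist_force: [0.7, -0.7, -0.2]
finger_gap: 0.0209
finger_force: 39.2
time: 27.7
tcp_pos: [0.4689, 0.0992, 0.2384]
eef_rot: [0.002, 0.01, 1.0, 0.001]
wrist_force: [0.6, -0.9, -0.7]
finger_gap: 0.0212
finger_force: 39.5
tcp [0.4691 0.0963 0.2385] held body-tcp [-0.0003  0.0008] 0.0239 1331
dx front (np.int64(1679), np.float64(-0.0001)) mid (np.int64(651), np.float64(-0.0003))
dy right (np.int64(938), np.float64(0.0013)) left (np.int64(959), np.float64(-0.0006)) d1 (np.int64(252), np.float64(0.0006)) d2 (np.int64(362), np.float64(0.0004))
turn [ 0.0002  0.0045 -0.0042]
```

```bash
python3 -m jog '0 .0045 -.004 -.004 .005 -.02 0;0 0 0 0 0 -.03 0;0 0 0 0 0 -.02 0;0 0 0 0 0 -.005 0;0 0 0 0 0 0 0;0 0 0 0 0 0 0'
```

```text
time: 28.45
tcp_pos: [0.4663, 0.1004, 0.1651]
eef_rot: [0.001, 0.014, 1.0, 0.0]
wrist_force: [-0.1, 0.1, 0.0]
finger_gap: 0.0209
finger_force: 39.5
```

```bash
python3 -m jog '0 0 0 -.0013 .0008 0 0;0 0 0 0 0 -.01 0;0 0 0 0 0 -.01 0;0 0 0 0 0 0 0'|grep -E "tcp|wrist";python3 -m jog '0 0 0 0 0 -.01 0;0 0 0 0 0 -.01 0;0 0 0 0 0 0 0'|grep -E "tcp|wrist"; python3 -m jog '0 0 0 0 0 -.01 0;0 0 0 0 0 -.01 0;0 0 0 0 0 -.005 0;0 0 0 0 0 0 0'
```

```text
tcp_pos: [0.4629, 0.1011, 0.1419]
wrist_force: [-0.6, -0.0, -1.4]
tcp_pos: [0.463, 0.101, 0.1219]
wrist_force: [-0.5, -0.7, -0.6]
time: 29.55
tcp_pos: [0.4636, 0.1012, 0.0978]
eef_rot: [-0.0, 0.014, 1.0, -0.0]
wrist_force: [0.7, -0.5, -1.0]
finger_gap: 0.0213
finger_force: 39.5
```

```bash
python3 -m jog '0 0 0 0.001 0 -.002 0;0 0 0 0 0 -.0015 0;0 0 0 0 0 0 0'; python3 -m jog '0 0 0 0 0 0 .35;0 0 0 0 0 0 .45;0 0 0 0 0 0 .45;0 0 0 0 0 .01 .45;0 0 0 0 0 .03 .45;0 0 0 0 0 .04 .45;0 0 0 0 0 .05 .45;0 0 0 0 0 .02 .45;0 0 0 -.04 0 0 0;0 0 0 -.04 0 0 0';python3 -m jog '0 0 0 -.04 0 0 0;0 0 0 0 0 0 0'; python3 - <<'E'
from h import *
st=read_state()
for n in ('top','wrist'):
    im,d=camera(n); P=cloud(n,d,st); z=P[...,2]; ok=d>0
    if n=='top': cv2.imwrite('pics/v5.png',cv2.resize(im[140:300,110:450,::-1],(800,376)))
    else: cv2.imwrite('pics/v6.png',im[:,:,::-1])
    k=ok&(P[...,0]>.43)&(P[...,0]<.55)&(P[...,1]>.01)&(P[...,1]<.19)&(z>.09)&(z<.13)
    for c in ((.466,.158),(.465,.101),(.464,.044),(.524,.157),(.522,.1),(.52,.043)):
        q=P[k&(np.hypot(P[...,0]-c[0],P[...,1]-c[1])<.025)]
        print(n,c,len(q),q.mean(0).round(4) if len(q) else '',np.percentile(q[:,2],95).round(4) if len(q) else '')
    k=ok&(P[...,0]>.54)&(P[...,0]<.7)&(P[...,1]>.01)&(P[...,1]<.19)&(z>.08)
    q=P[k]; i=q[:,2].argsort()[-30:]; print('lid',q.min(0).round(4),q.max(0).round(4),'top pts',np.median(q[i],0).round(4) if len(q) else '')
    b=q[np.abs(q[:,1]-.1)<.06]
    for zz in np.arange(.09,.215,.01):
        s=b[np.abs(b[:,2]-zz)<.005]
        if len(s): print(round(zz,3),len(s),np.percentile(s[:,0],[2,50,98]).round(4))
E
```

```text
time: 29.85
tcp_pos: [0.4652, 0.1015, 0.0953]
eef_rot: [0.0, 0.014, 1.0, 0.0]
wrist_force: [-0.1, -0.6, -0.6]
finger_gap: 0.0209
finger_force: 39.5
time: 30.85
tcp_pos: [0.3849, 0.1016, 0.2464]
eef_rot: [0.001, 0.015, 1.0, 0.001]
wrist_force: [-0.1, 1.0, 0.2]
finger_gap: 0.0101
finger_force: 0.0
time: 31.05
tcp_pos: [0.3421, 0.1008, 0.2467]
eef_rot: [0.001, 0.013, 1.0, 0.001]
wrist_force: [-0.4, 0.2, 0.5]
finger_gap: -0.0001
finger_force: 0.0
top (0.466, 0.158) 43 [0.4657 0.1581 0.1064] 0.113
top (0.465, 0.101) 42 [0.464  0.1002 0.1072] 0.1144
top (0.464, 0.044) 29 [0.4635 0.0441 0.1036] 0.1066
top (0.524, 0.157) 43 [0.5226 0.1565 0.1053] 0.1125
top (0.522, 0.1) 37 [0.5214 0.0994 0.1019] 0.1062
top (0.52, 0.043) 37 [0.5194 0.0427 0.1048] 0.1104
lid [0.553  0.0101 0.08  ] [0.6412 0.1867 0.2018] top pts [0.602  0.094  0.1982]
0.09 95 [0.6007 0.6034 0.6073]
0.1 95 [0.6041 0.6069 0.6103]
0.11 8 [0.6073 0.6095 0.6099]
0.17 256 [0.619  0.6321 0.6404]
0.18 433 [0.5914 0.6119 0.6285]
0.19 125 [0.5911 0.5962 0.6032]
0.2 43 [0.5992 0.6019 0.6033]
wrist (0.466, 0.158) 147 [0.4567 0.1557 0.0962] 0.105
wrist (0.465, 0.101) 0  
wrist (0.464, 0.044) 143 [0.4534 0.0462 0.097 ] 0.1036
wrist (0.524, 0.157) 0  
wrist (0.522, 0.1) 323 [0.5208 0.0974 0.0981] 0.1035
wrist (0.52, 0.043) 0  Traceback (most recent call last):
  File "<stdin>", line 12, in <module>
    return umr_minimum(a, axis, None, out, keepdims, initial, where)
ValueError: zero-size array to reduction operation minimum which has no identity
```

View pics/v6.png

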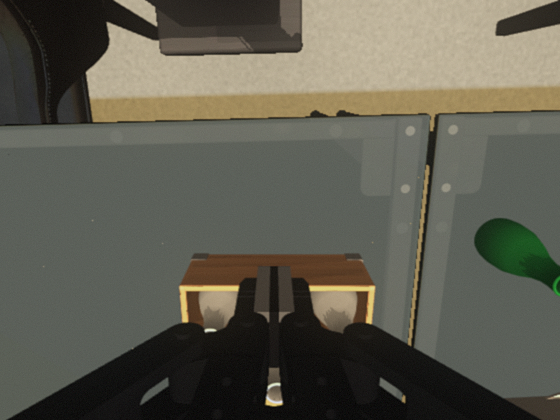

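The picture shows the closed fingers in front of the case, and the top-camera depths put all six bottles upright at cell height. Next I take the closed fingers over and behind the lid.

```bash
python3 -m jog '0 0 0 .02 0 .015 0;0 0 0 .045 0 .015 0;0 0 0 .045 -.001 0 0;0 0 0 .045 -.001 0 0;0 0 0 .045 -.001 0 0;0 0 0 .045 0 0 0;0 0 0 .045 0 0 0;0 0 0 .043 0 0 0;0 0 0 0 0 0 0'; python3 held.py | tail -1; python3 -c "
import plant; print(plant.tip_extent if not callable(plant.tip_extent) else plant.tip_extent())"
```

```text
time: 32.05
tcp_pos: [0.6826, 0.0976, 0.2675]
eef_rot: [-0.004, 0.015, 1.0, -0.001]
wrist_force: [0.0, 0.4, -2.7]
finger_gap: 0.0001
finger_force: 0.0
turn [ 0.0028 -0.008   0.0044]
0.017
```

```bash
python3 -m jog '.003 -.008 .004 0 0 -.02 0;0 0 0 0 0 -.025 0;0 0 0 0 0 -.025 0;0 0 0 0 0 -.02 0;0 0 0 0 0 0 0'; python3 -m jog '0 0 0 -.01 0 0 0;0 0 0 -.008 0 0 0;0 0 0 -.005 0 0 0;0 0 0 0 0 0 0'
```

```text
time: 32.6
tcp_pos: [0.6764, 0.0979, 0.1827]
eef_rot: [0.002, 0.012, 1.0, 0.001]
wrist_force: [-0.2, 0.5, 0.4]
finger_gap: -0.0002
finger_force: 0.0
time: 33.0
tcp_pos: [0.655, 0.0985, 0.1869]
eef_rot: [0.005, 0.012, 1.0, 0.002]
wrist_force: [0.1, 0.4, 0.6]
finger_gap: -0.0004
finger_force: 0.0
```

```bash
python3 -m jog '0 0 0 0 0 -.006 0;0 0 0 0 0 -.006 0;0 0 0 0 0 0 0' | grep -E "tcp|wrist"; python3 -m jog '0 0 0 -.008 0 .003 0;0 0 0 -.01 0 .005 0;0 0 0 -.01 0 .006 0;0 0 0 -.01 0 .006 0;0 0 0 0 0 0 0'
```

```text
tcp_pos: [0.6546, 0.0984, 0.1715]
wrist_force: [0.9, 0.1, -0.2]
time: 33.8
tcp_pos: [0.616, 0.0986, 0.1949]
eef_rot: [0.005, 0.012, 1.0, 0.002]
wrist_force: [0.0, -1.2, 0.8]
finger_gap: -0.0002
finger_force: 0.0
```

```bash
python3 -m jog '0 0 0 -.0105 0 .005 0;0 0 0 -.0105 0 .004 0;0 0 0 -.0105 0 .003 0;0 0 0 0 0 0 0' | grep -E "tcp|wrist"; python3 - <<'E'
from h import *
im,d=camera('side'); cv2.imwrite('pics/v7.png',cv2.resize(im[130:300,150:350,::-1],(640,544)))
E
```

```text
tcp_pos: [0.5841, 0.0982, 0.206]
wrist_force: [-0.6, 0.6, 0.5]
```

View pics/v7.png

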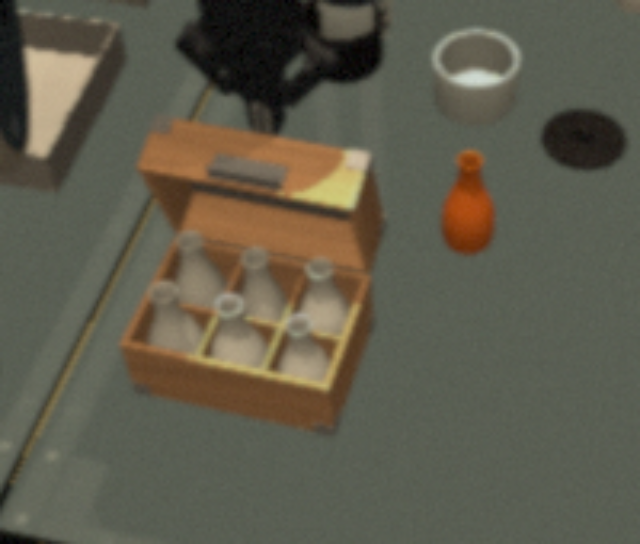

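The lid (lip at crop 247,171) is now just past upright, driven by the fingers behind it, and all six bottles stand upright in their cells. I'll carry on along the arc.

```bash
python3 -m jog '0 0 0 -.009 0 .001 0;0 0 0 -.009 0 0 0;0 0 0 -.009 0 0 0;0 0 0 -.009 0 -.001 0;0 0 0 -.0085 0 -.002 0;0 0 0 -.0085 0 -.003 0;0 0 0 -.009 0 -.003 0;0 0 0 -.009 0 -.003 0;0 0 0 0 0 0 0' | grep -E "tcp|wrist"; python3 -m jog '0 0 0 -.0075 0 -.0045 0;0 0 0 -.0075 0 -.005 0;0 0 0 -.0075 0 -.005 0;0 0 0 -.0075 0 -.0055 0;0 0 0 0 0 0 0' | grep -E "tcp|wrist"
```

```text
tcp_pos: [0.5127, 0.098, 0.1933]
wrist_force: [0.4, 0.3, -0.8]
tcp_pos: [0.4829, 0.0981, 0.173]
wrist_force: [-1.2, 0.8, 0.5]
```

```bash
python3 -m jog '0 0 0 -.005 0 -.005 0;0 0 0 -.005 0 -.005 0;0 0 0 -.005 0 -.005 0;0 0 0 -.004 0 -.005 0;0 0 0 -.004 0 -.005 0;0 0 0 -.004 0 -.005 0;0 0 0 0 0 -.003 0;0 0 0 0 0 0 0' | grep -E "tcp|wrist"; python3 -m jog '0 0 0 0 0 -.002 0;0 0 0 0 0 0 0' | grep -E "tcp|wrist"
```

```text
tcp_pos: [0.457, 0.0983, 0.1406]
wrist_force: [-0.5, 1.0, 0.3]
tcp_pos: [0.4576, 0.0984, 0.1391]
wrist_force: [-0.5, -0.2, -0.7]
```

```bash
python3 -m jog '0 0 0 -.005 0 -.0015 0;0 0 0 0 0 0 0' | grep -E "tcp|wrist"; python3 -m jog '0 0 0 0 0 -.0015 0;0 0 0 0 0 0 0' | grep -E "tcp|wrist"; python3 -m jog '0 0 0 0 0 -.0015 0;0 0 0 0 0 0 0' | grep -E "tcp|wrist"
```

```text
tcp_pos: [0.4524, 0.0985, 0.1377]
wrist_force: [0.7, -0.5, -0.3]
tcp_pos: [0.4524, 0.0984, 0.137]
wrist_force: [-3.8, 1.3, 7.8]
tcp_pos: [0.4525, 0.0984, 0.1369]
wrist_force: [-10.0, 0.6, 18.9]
```

```bash
python3 -m jog '0 0 0 0 0 .01 0;0 0 0 0 0 .03 0;0 0 0 -.03 0 .04 0;0 0 0 -.045 .03 .03 0;0 0 0 -.04 .045 0 0;0 0 0 0 .045 0 0;0 0 0 0 .045 0 0;0 0 0 0 0 0 0' | grep -E "tcp|wrist"; python3 - <<'E'
from h import *
im,d=camera('side'); P=cloud('side',d); z=P[...,2]
cv2.imwrite('pics/v8.png',cv2.resize(im[130:320,110:450,::-1],(800,447)))
m=(d>0)&(z>.1)&(z<.14)&(P[...,0]>.42)&(P[...,0]<.58)&(P[...,1]>0)&(P[...,1]<.2)
Q=P[m]; A=np.c_[Q[:,:2]-[.49,.1],np.ones(len(Q))]; print(len(Q),np.linalg.lstsq(A,Q[:,2],rcond=None)[0].round(4),Q.min(0).round(3),Q.max(0).round(3))
im,d=camera('top'); P=cloud('top',d); z=P[...,2]
m=(d>0)&(z>.1)&(z<.14)&(P[...,0]>.42)&(P[...,0]<.58)&(P[...,1]>0)&(P[...,1]<.2)
Q=P[m]; A=np.c_[Q[:,:2]-[.49,.1],np.ones(len(Q))]; print(len(Q),np.linalg.lstsq(A,Q[:,2],rcond=None)[0].round(4)); print(read_state()['time'])
E
```

```text
tcp_pos: [0.3527, 0.2539, 0.2387]
wrist_force: [0.5, -1.1, -0.5]
2910 [0.0328 0.0054 0.118 ] [0.428 0.007 0.1  ] [0.558 0.191 0.124]
3385 [ 0.0074 -0.0006  0.1203]
38.15
```

View pics/v8.png

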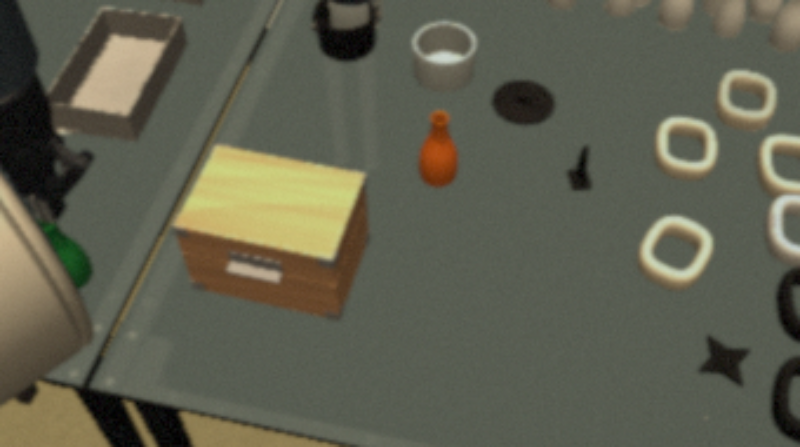

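The lid is flat on the rim (top at 120 mm, closed box at crop 270,230), and the bystanders and look-alikes stand where they were. I'll hand the job in.

```bash
python3 -m jog '0 0 0 0 0 0 0;0 0 0 0 0 0 0' | grep wrist; python3 -c "
from plant import job_done; print(job_done())"
```

```text
wrist_force: [-1.0, 0.5, 0.4]
the job is handed in; nothing more can be done
None
```

I stood the fallen bottle up, let it go and took it again by the neck, then loaded it and the two standing bottles into the three empty cells, shut the lid flat on the rim, and handed the job in after about 38 s of the 72 s allowed.

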